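# Clamp the loaded egg tray in the packing jig

## Task

Two small egg trays stand in the two bays of the packing jig; clamp down the one that has eggs in it, so that it is ready to be stamped. With your fingertips push that tray along its bay until it is fully home against the end stop, then flip the toggle lever behind it over towards the tray until it snaps down and its rubber foot holds the tray's rim. Do not pick anything up, and leave the empty tray, its lever and the other things on the table as they are.

Things in the scene. Friction and masses are not known exactly. Their poses are not given: they have to be found in the camera images.
- jig: fixed plywood plate 240 x 400 x 12 mm, x -115 to +125; origin under it on the table, x away from the robot to the end stops, y left. Two bays centred at y +62.5 (left), -62.5 (right) mm, 110 mm wide between rails 18 mm high (x -90 to +55), each ending at an aluminium stop 25 mm high, face at x +52; a toggle lever in a bracket 72 mm high stands behind it. A tray fully home has its centre at x = 0
- tray_full: dark plastic tray with four white eggs, 104 x 104 x 40 mm, about 0.3 kg, loose on the jig plate in either bay, 20 to 33 mm short of the end stop; slides easily between the rails. Origin at the centre of its underside (12 mm above the table), axes like the jig's. The 6 mm high top rim juts 4 mm beyond the flanks. The eggs sit tight and stand 25 mm above the rim
- tray_empty: same tray without eggs (four empty cups), loose in the other bay, to be left where it is; origin at the centre of its underside
- lever_left (a joint): angle of the left (jig +y) toggle lever: 0 open (handle leans 33 deg away from the tray, foot up), grows as the handle swings towards the tray (jig -x), axis along jig y. A spring drives it away from centre (0.60) either way: 0.5 N m (6 N at 80 mm) to start, none at 0.60, then it snaps by itself to about 1.15, foot pressing on a tray that is home; hard stop 1.23.
- lever_left_tip (a point): centre of the black ball (22 mm) ending the left (jig +y) lever's handle, 88 mm from the pivot axis; below it a black sleeve, 17 mm thick, runs down 32 mm, then a bare 10 mm steel rod. Lever open: 48 mm beyond the pivot (jig +x) and 74 mm above it; closed: 48 mm to the -x side, 74 mm above. Moves with the lever.
- lever_left_pivot (a point): point on the left (jig +y) lever's hinge axis, jig coordinates (74, +62.5, 62) mm; axes as the jig's
- foot_left (a point): rubber presser foot (12 mm diameter, 12 mm tall) at the end of the left (jig +y) lever's short arm, 31 mm from the pivot; this point is the centre of its sole. Closed on a tray that is home, it is at jig (43, +62.5, 52) mm
- lever_right (a joint): angle of the right (jig -y) toggle lever: 0 open (handle leans 33 deg away from the tray, foot up), grows as the handle swings towards the tray (jig -x), axis along jig y. A spring drives it away from centre (0.60) either way: 0.5 N m (6 N at 80 mm) to start, none at 0.60, then it snaps by itself to about 1.15, foot pressing on a tray that is home; hard stop 1.23.
- lever_right_tip (a point): centre of the black ball (22 mm) ending the right (jig -y) lever's handle, 88 mm from the pivot axis; below it a black sleeve, 17 mm thick, runs down 32 mm, then a bare 10 mm steel rod. Lever open: 48 mm beyond the pivot (jig +x) and 74 mm above it; closed: 48 mm to the -x side, 74 mm above. Moves with the lever.
- lever_right_pivot (a point): point on the right (jig -y) lever's hinge axis, jig coordinates (74, -62.5, 62) mm; axes as the jig's
- foot_right (a point): rubber presser foot (12 mm diameter, 12 mm tall) at the end of the right (jig -y) lever's short arm, 31 mm from the pivot; this point is the centre of its sole. Closed on a tray that is home, it is at jig (43, -62.5, 52) mm
- stamp: hand stamp, 34 mm wide foot, 66 mm high with a round wooden grip, loose on the jig's left wing, to be left alone; origin under its centre
- egg_cup: white china egg cup with an egg, 44 mm diameter, 70 mm high, loose on the jig's right wing, to be left alone; origin under its centre
- twine: spool of twine, 68 mm diameter, 82 mm high, loose, to be left alone; origin under its centre
- tea_cup: steel tumbler, 72 mm diameter, 85 mm high, loose, to be left alone; origin under its centre
- calculator: pocket calculator, 150 x 100 x 18 mm, loose, to be left alone; origin under its centre
- tape_roll: roll of clear tape lying flat, 90 mm diameter, 48 mm high, loose, to be left alone; origin under its centre
- ink_pad: flat steel ink pad tin, 70 x 110 x 18 mm, loose, to be left alone; origin under its centre

How it is judged:
By the outcome, as a careful person would: the job done as asked, in the order asked, and still so for the second after the job is handed in, with the robot touching nothing.
It also fails if it takes over 45 s, if anything falls off the work surface, if the arm or the gripper's body presses on something with over 40 N, if the wrist force passes 120 N, or if a joint passes its speed limit or range.

## Robot

A 7-joint arm with a two-finger parallel gripper is mounted at the origin on the work surface. World frame = base frame: x ahead of the robot, y to its left, z up, the work surface at z = 0. Lengths are in m, angles in rad, forces in N, time in s.
With the tool pointing down it reaches from about 0.35 to 0.9 m from the base axis. Payload 8.1 kg.
Tool frame: the origin (TCP) lies at the centre of the arm's flange, where the gripper is bolted on; the fingertips stand 178 mm ahead of it and the grasp point (between the pads) lies 159 mm ahead of it; z points along the fingers, y is the line along which they close (so a half turn about z gives the same grasp; the last joint's range is limited). The gripper opens to 92 mm and grips with 3 to 60 N. Pads are 19 mm wide; open, the fingers measure 130 mm over their backs; the gripper's body (75 mm by 190 mm) begins 47 mm behind the grasp point.
Start: joints at [1.142, 0.434, 0.025, 1.573, -0.012, 1.134, -0.075], TCP at [0.2, -0.592, 0.405] pointing down, gripper open.
Joint ranges: [-2.62, 2.62], [-0.44, 2.09], [-1.27, 1.32], [0.08, 2.57], [-1.32, 4.46], [0.12, 2], [-2.74, 2.74]. Speed limits (rad/s): [2.22, 2.22, 3.01, 3.01, 3.14, 3.14, 3.14].

## Interface

Orientations are given as a rotation vector (axis times angle).
In Python, from cell import arm gives the robot as it stands. The module is installed in compiled form; this text tells all that it offers.
- The arm moves only by the shell command python3 -m inch 'ROWS' [FORCE]. ROWS is text: rows parted by semicolons, each of 5 numbers parted by spaces: the shift along the tool's x, y, z in m, then the turn about the tool's z in rad, then the finger opening in m, from 0 to 0.0918. In form: x y z roll fingers; .... A call has 1 to 5 rows; each row is the pose to reach, as a shift and turn from the pose commanded when the call began, along the tool's axes at that moment; what a row does not reach only later rows make up. A row lasts 1/10 s, in which the tool goes at most 50 mm and 8.59 degrees, less where a joint would pass 70% of its speed; a pose out of reach is approached as far as the arm can. A call with a gripper value outside its range is refused whole. The fingers move at their own pace and stop on an object; FORCE is the grip in N (left out, the last holds). Time passes only in rows, so rows that repeat a pose let the fingers close. It gives the time, the measured TCP pose, the force, the opening and the grip force at its end, in the units of the state.
- arm.observe(): the state, without advancing time (a new reading comes with each control period).
- arm.get_image(name): name is "side" or "top" or "wrist"; returns the picture (480x640x3 uint8, red, green, blue); there is no depth.
- arm.get_calibration(name): a dict with "intrinsics" (3x3 intrinsics, pixels), "pose" (4x4, takes a point from camera to world coordinates). Camera axes: x right, y up, looking along -z (the intrinsics and any distortion apply to the point x, -y, -z); pixel columns grow to the right and rows downward; lengths in m; the calibration is good to about 2 mm. A picture is of the moment at which its call begins: read the wrist's pose just before it. get_calibration takes no time and is no camera call; for the wrist camera it gives the pose at the moment of the call.
- arm.sign_off(): hands the job in; it is judged then, once.
Trained networks look in the newest picture that a camera, given by its name, has taken for a name from the list of things; names that differ only in an ending like _2 or _b are one class to them, and where a whole thing is asked for, a point or a joint stands for the part that bears it (a point fixed in the world has none). Each returns a list of dicts, best first, with "conf" (0 to 1); they miss things now and then, are a little off and sometimes report something else, mostly with a low value. They report only what shows in the picture. A call takes as long as a camera call.
- arm.look_for(camera, query): "point" ([row, column] in pixels, amid what is visible of it).
- arm.silhouettes(camera, query): "region" (480x640 bool, what is visible of it) and "point" ([row, column] in pixels, amid what is visible of it).
- arm.place_of(camera, query): "point" ([row, column] in pixels: a listed point, or the origin of a listed thing).
The state is a dict: "clock": time; "joints": joint angles; "dq": joint speeds; "joint_efforts": joint torques, N m; "position": TCP position; "ee_rot": TCP orientation; "force": force on the tool from outside, world axes, zero at the start; "ft_torque": the same for the moment, N m; "width": opening from 0.0 (shut) to 1.0 (fully open); "gripper_force": force on a finger pad.
Only numpy, scipy, OpenCV 4.12 (cv2) and the standard library are available. Lean on these libraries where they do the work, as an engineer would, in place of code of your own. Each camera call takes 0.05 s, during which the arm holds its last target. There are 200 camera calls.

## Working session

There is one attempt and no reset: what is moved stays moved. The work goes in short steps, Python scripts to look and compute and a shell command to move; the robot and the scene stay as the last step left them, time stands still between calls to the robot, and variables do not carry over. Pictures are saved under pics/ and viewed, at most 10 in all, crops included, and the job is handed in when it is done.

```bash
mkdir -p pics; cat > h.py <<'E'
import numpy as np, cv2
from cell import arm
def save(cam,name):
    im=arm.get_image(cam); cv2.imwrite('pics/'+name,cv2.cvtColor(im,cv2.COLOR_RGB2BGR)); return im
def ray(cam,p):
    c=arm.get_calibration(cam);K=c['intrinsics'];T=c['pose']
    d=np.linalg.inv(K)@np.array([p[1],p[0],1.]); d=T[:3,:3]@np.array([d[0],-d[1],-d[2]])
    return T[:3,3],d
def at_z(cam,p,z):
    o,d=ray(cam,p); return o+d*(z-o[2])/d[2]
def proj(cam,P):
    c=arm.get_calibration(cam);K=c['intrinsics'];T=c['pose']
    q=T[:3,:3].T@(np.asarray(P,float)-T[:3,3]); u=K@np.array([q[0],-q[1],-q[2]]); return u[1]/u[2],u[0]/u[2]
E
python3 - <<'E'
from h import *
np.set_printoptions(precision=4,suppress=True)
save('top','t0.png');save('side','s0.png')
s=arm.observe();print(s['clock'],s['position'],s['ee_rot'],s['force'],s['width'])
Z=dict(jig=0,tray_full=.012,tray_empty=.012,lever_left_pivot=.062,lever_right_pivot=.062,lever_left_tip=.136,lever_right_tip=.136,stamp=.012,egg_cup=.012)
for n,z in Z.items():
    for c in('top','side'):
        r=arm.place_of(c,n)[:2]
        for a in r: print(n,c,np.round(a['point'],1),round(a['conf'],2),at_z(c,a['point'],z)[:2])
E
```

```text
0.1 [ 0.2   -0.592  0.404] [-3.0987 -0.5092  0.0006] [-0.024  -0.8481 -0.1967] 0.9989120036238218
jig top [205.3 345.2] 0.77 [ 0.5894 -0.0799]
jig side [252.4 308.3] 0.64 [ 0.5777 -0.0787]
tray_full top [204.2 325. ] 0.67 [ 0.5893 -0.0234]
tray_empty top [223.2 365.3] 0.97 [ 0.5392 -0.1356]
tray_empty top [155.4 382.2] 0.63 [ 0.7305 -0.1799]
tray_empty side [239.4 335.6] 0.84 [ 0.5458 -0.1428]
lever_left_pivot top [168.6 331.8] 0.68 [ 0.6779 -0.039 ]
lever_left_pivot top [181.5 378.3] 0.18 [ 0.6462 -0.1638]
lever_left_pivot side [224.7 265.8] 0.72 [ 0.6721 -0.0417]
lever_left_pivot side [178.7 369.4] 0.71 [ 0.5772 -0.3276]
lever_right_pivot top [181.8 382.4] 0.87 [ 0.6456 -0.1747]
lever_right_pivot side [201.7 305.3] 0.88 [ 0.6502 -0.1591]
lever_right_pivot side [224.1 264.5] 0.42 [ 0.6757 -0.0414]
lever_left_tip top [147.7 336.1] 0.68 [ 0.7145 -0.0471]
lever_left_tip side [191.  250.2] 0.87 [ 0.716  -0.0467]
lever_right_tip top [153.8 385.9] 0.57 [ 0.7021 -0.1729]
lever_right_tip side [166.9 291.7] 0.85 [ 0.6991 -0.1701]
stamp top [306.6 404.8] 0.73 [ 0.3138 -0.2466]
stamp top [198.9 286.3] 0.71 [0.6014 0.0838]
stamp side [405.5 142.7] 0.73 [0.5749 0.3983]
stamp side [289.1 253. ] 0.69 [0.5985 0.0868]
egg_cup top [190.7 413.1] 0.76 [ 0.633 -0.267]
egg_cup top [222.7 365.7] 0.72 [ 0.5406 -0.1367]
egg_cup side [199.5 335.3] 0.55 [ 0.63   -0.2571]
```

```bash
python3 - <<'E'
import cv2
a=cv2.imread('pics/t0.png')[100:330,230:470];b=cv2.imread('pics/s0.png')[130:400,150:450]
cv2.imwrite('pics/t0c.png',cv2.resize(a,None,fx=2.6,fy=2.6,interpolation=2))
cv2.imwrite('pics/s0c.png',cv2.resize(b,None,fx=2.2,fy=2.2,interpolation=2))
E
```

```text
(no output)
```

View pics/t0c.png

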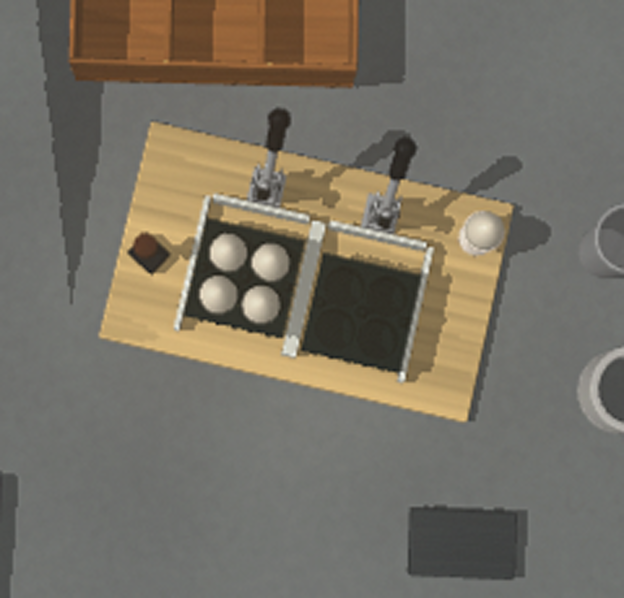

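View pics/s0c.png

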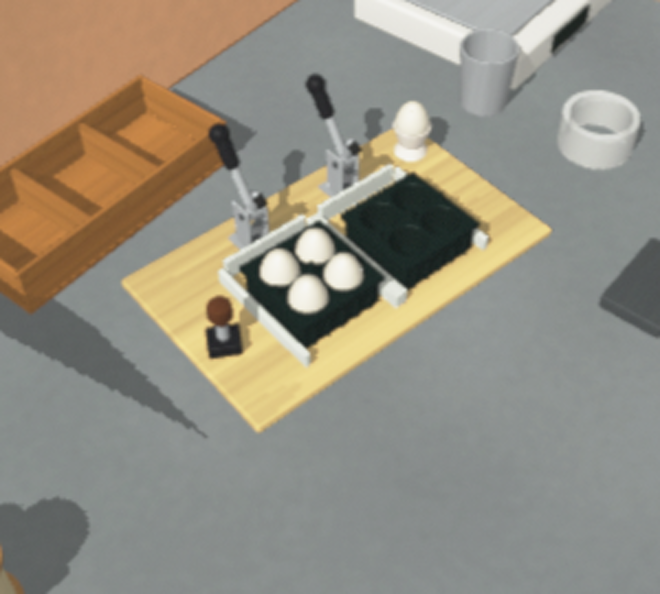

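View pics/t0.png

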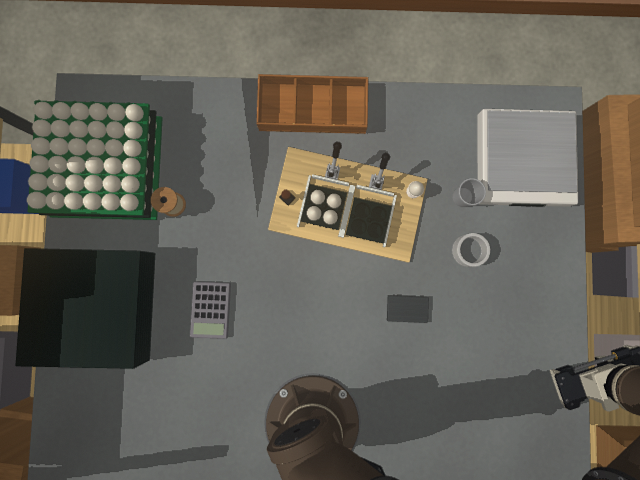

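Full tray is in the left bay (crop (240,275)), the empty one is in the right; levers lean away from the robot, and a wooden box stands beyond them. Next I'll fit the jig pose.

```bash
python3 - <<'E'
from h import *
from scipy.optimize import least_squares
np.set_printoptions(precision=4,suppress=True)
pts=[]
for c,f in(('top','t0.png'),('side','s0.png')):
    arm.get_image(c)
    m=(arm.silhouettes(c,'jig')[0]['region']).astype(np.uint8)
    h=max(cv2.findContours(m,0,1)[0],key=cv2.contourArea)
    h=cv2.convexHull(h)
    for e in np.arange(2,15): 
        q=cv2.approxPolyDP(h,float(e),True)
        if len(q)<=4: break
    q=q[:,0]; P=np.array([at_z(c,(v,u),.012)[:2] for u,v in q]); print(c,q.tolist(),P)
    # order relative to yaw -13
    for p in P:
        a=-.225; R=np.array([[np.cos(a),-np.sin(a)],[np.sin(a),np.cos(a)]])
        l=R.T@(p-P.mean(0)); pts.append((p,np.array([.125 if l[0]>0 else -.115,.2*np.sign(l[1])]),c))
def fit(pts):
    def r(v):
        a=v[2];R=np.array([[np.cos(a),-np.sin(a)],[np.sin(a),np.cos(a)]])
        return np.concatenate([R@l+v[:2]-p for p,l,_ in pts])
    s=least_squares(r,[.58,-.08,-.22]); return s.x,s.fun.round(4)
for c in(('top',),('side',),('top','side')): print(c,*fit([p for p in pts if p[2] in c]))
v=fit(pts)[0];a=v[2];R=np.array([[np.cos(a),-np.sin(a)],[np.sin(a),np.cos(a)]])
for n,x,y in(('pivot',.074,.0625),('tip',.122,.0625),('home',0,.0625)): print(n,R@[x,y]+v[:2])
for c in('top','side'):
  for t in arm.place_of(c,'tray_full')[:2]: print('tray',c,t['conf'],R.T@(at_z(c,t['point'],.012)[:2]-v[:2]))
  for t in arm.place_of(c,'lever_left_tip')[:1]: print('tip',c,t['conf'],R.T@(at_z(c,t['point'],.136)[:2]-v[:2]))
print(proj('top',[.8,-.05,.06]))
E
```

```text
top [[339, 142], [335, 171], [330, 176], [333, 145]] [[ 0.7655 -0.0586]
 [ 0.683  -0.0491]
 [ 0.6686 -0.0355]
 [ 0.7565 -0.042 ]]
side [[294, 163], [400, 235], [266, 325], [207, 258], [246, 188]] [[ 0.8107 -0.3092]
 [ 0.4332 -0.25  ]
 [ 0.5155  0.1376]
 [ 0.7415  0.0859]
 [ 0.8414 -0.148 ]]
('top',) [ 0.7756  0.0359 -0.6582] [-0.0134 -0.1402 -0.1207 -0.0029 -0.1063 -0.0165  0.2403  0.1596]
('side',) [ 0.6376 -0.0582  0.048 ] [-0.0386  0.0573  0.0991 -0.0135 -0.0024 -0.0016  0.0113  0.0617 -0.0694
 -0.104 ]
('top', 'side') [ 0.6725 -0.0076 -0.0026] [ 0.0315 -0.1494 -0.126  -0.1582 -0.1116 -0.1718  0.0415  0.2341 -0.0137
  0.1013  0.1238  0.0427  0.0425  0.0551  0.0565  0.1062 -0.0444 -0.06  ]
pivot [0.7467 0.0547]
tip [0.7947 0.0546]
home [0.6727 0.0549]
tray top 0.66 [-0.0887 -0.0073]
tip top 0.47 [ 0.0528 -0.0379]
tray side 0.78 [-0.0983 -0.0098]
tip side 0.9 [ 0.0425 -0.0317]
(np.float64(124.31683025655879), np.float64(336.82850845846775))
```

```bash
python3 - <<'E'
from h import *
from scipy.optimize import least_squares
np.set_printoptions(precision=4,suppress=True)
rm=lambda a:np.array([[np.cos(a),-np.sin(a)],[np.sin(a),np.cos(a)]])
C=[('top',288.5,146.9,.125,.2),('top',428.1,178.8,.125,-.2),('top',411.2,261.9,-.115,-.2),('top',268.1,229.6,-.115,.2),
('side',205.5,258.6,.125,.2),('side',267.3,325.9,-.115,.2),('side',400,235,-.115,-.2)]
pts=[(at_z(c,(v,u),.012)[:2],np.array([x,y]),c) for c,u,v,x,y in C]
def fit(pts):
    s=least_squares(lambda v:np.concatenate([rm(v[2])@l+v[:2]-p for p,l,_ in pts]),[.58,-.08,-.22]); return s.x,s.fun
for c in(('top',),('side',),('top','side')): print(c,*fit([p for p in pts if p[2] in c]))
v=fit(pts)[0];np.save('jig.npy',v);R=rm(v[2])
for n,x,y in(('pivot',.074,.0625),('tip',.122,.0625),('home',0,.0625)): print(n,R@[x,y]+v[:2])
for c in('top','side'):
  arm.get_image(c)
  for n,z in(('tray_full',.012),('lever_left_tip',.136),('lever_left_pivot',.062)):
    for t in arm.place_of(c,n)[:1]: print(n,c,t['conf'],R.T@(at_z(c,t['point'],z)[:2]-v[:2]))
# box near-bottom edge (top view crop 75..355,80)
print('box edge top z=.05',at_z('top',(132,335),.05))
# target: pre-push, tool axis at jig (-.105,.0625)
s=arm.observe();from scipy.spatial.transform import Rotation as Ro
T=Ro.from_rotvec(s['ee_rot']).as_matrix();print(T)
for x in(-.115,):
  g=np.r_[R@[x,.0625]+v[:2],.3];print(g,'tool shift',T.T@(g-s['position']))
print('roll',np.arctan2(T[1,0],T[0,0])-v[2])
E
```

```text
('top',) [ 0.5866 -0.0887 -0.201 ] [ 0.0011  0.0004  0.0016 -0.001  -0.0015  0.0015 -0.0012 -0.0009]
('side',) [ 0.5837 -0.08   -0.2007] [ 0.0032  0.0018 -0.0011  0.0013 -0.0021 -0.0031]
('top', 'side') [ 0.5854 -0.085  -0.2009] [-0.0001  0.0041  0.0004  0.0027 -0.0028  0.0052 -0.0025  0.0028  0.0049
 -0.0032  0.0006 -0.0036 -0.0005 -0.008 ]
pivot [ 0.6704 -0.0385]
tip [ 0.7174 -0.0481]
home [ 0.5979 -0.0237]
tray_full top 0.6 [0.1588 0.0653]
lever_left_tip top 0.71 [0.1235 0.0727]
lever_left_pivot top 0.75 [0.0822 0.0568]
tray_full side 0.73 [ 0.1184 -0.1163]
lever_left_tip side 0.82 [0.1221 0.0588]
lever_left_pivot side 0.91 [0.0759 0.0571]
box edge top z=.05 [ 0.7818 -0.0458  0.05  ]
[[ 0.9474  0.32    0.    ]
 [ 0.32   -0.9474  0.    ]
 [ 0.     -0.     -1.    ]]
[ 0.4852 -0.0008  0.3   ] tool shift [ 0.4594 -0.469   0.1047]
roll 0.5266395548842479
```

```bash
R='0.46 -0.469 0 0 0.03'; python3 -m inch '0.46 -0.469 0 0 0.03; 0.46 -0.469 0 0 0.03; 0.46 -0.469 0 0 0.03; 0.46 -0.469 0 0 0.03; 0.46 -0.469 0 0 0.03'
```

```text
clock: 2.3
position: [0.3092, -0.3651, 0.4049]
ee_rot: [3.099, 0.509, 0.001]
force: [1.7, 0.0, -0.1]
width: 0.615
gripper_force: 0.0
```

```bash
python3 -m inch '0.283 -0.289 0 0 0.03; 0.283 -0.289 0 0 0.03; 0.283 -0.289 0 0 0.03; 0.283 -0.289 0 0 0.03; 0.283 -0.289 0 0 0.03'; python3 -m inch '0 0 0 0.15 0.03; 0 0 0 0.3 0.03; 0 0 0 0.45 0.03; 0 0 0 0.527 0.03; 0 0 0 0.527 0.03'; python3 - <<'E'
from h import *
print(arm.observe()['position'],arm.observe()['joints'])
E
```

```text
clock: 2.8
position: [0.4177, -0.1399, 0.4052]
ee_rot: [3.099, 0.509, 0.001]
force: [1.4, -0.6, 0.0]
width: 0.331
gripper_force: 0.0
clock: 3.3
position: [0.4173, -0.1417, 0.4049]
ee_rot: [3.125, -0.317, 0.0]
force: [0.1, 0.4, -0.6]
width: 0.327
gripper_force: 0.0
[ 0.41734845 -0.14173985  0.40486327] [ 0.40411188  0.14923493 -0.22300254  1.98140993  0.03890205  1.01462875
 -1.61004111]
```

```bash
python3 -m inch '0.038 -0.151 0 0 0.03; 0.038 -0.151 0 0 0.03; 0.038 -0.151 0 0 0.03; 0.038 -0.151 0.03 0 0.03; 0.038 -0.151 0.03 0 0.03'; python3 - <<'E'
from h import *
np.set_printoptions(precision=4,suppress=True)
s=arm.observe();print(s['position'],s['ee_rot'])
c=arm.get_calibration('wrist');print(c['pose'])
save('wrist','w1.png')
for n,z in(('tray_full',.012),('jig',0),('lever_left_pivot',.062),('lever_left_tip',.136)):
  for t in arm.place_of('wrist',n)[:2]: print(n,np.round(t['point']),t['conf'],at_z('wrist',t['point'],z)[:2])
E
```

```text
clock: 3.8
position: [0.4842, 0.0002, 0.3722]
ee_rot: [-3.127, 0.306, 0.007]
force: [-0.8, 0.1, -1.1]
width: 0.328
gripper_force: 0.0
[0.4842 0.0002 0.3722] [-3.1266  0.3058  0.0071]
[[-0.1925  0.9455  0.2627  0.5526]
 [-0.9813 -0.1856 -0.0513 -0.0139]
 [ 0.0003 -0.2676  0.9635  0.3514]
 [ 0.      0.      0.      1.    ]]
tray_full [117. 313.] 0.59 [ 0.5763 -0.0184]
jig [ 92. 383.] 0.72 [ 0.5862 -0.0868]
```

View pics/w1.png

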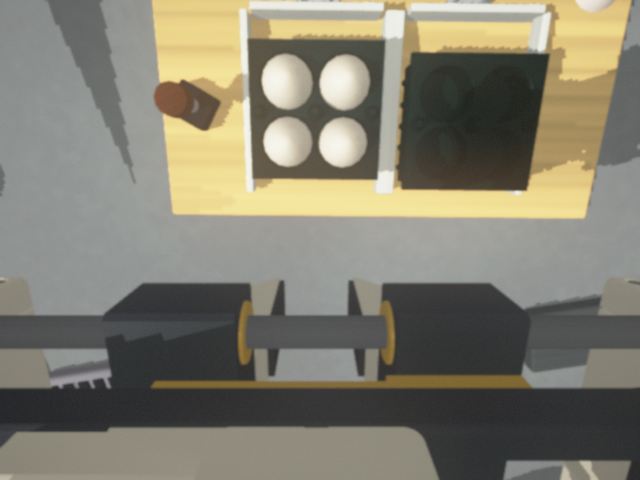

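The wrist picture shows the full tray spanning cols 250–383, rows 38–180, between the rails, with fingers centred on it at col ~316, and the stop face near row 18.

```bash
python3 - <<'E'
from h import *
np.set_printoptions(precision=4,suppress=True)
s=arm.observe();p=s['position'];a=-.2009;R=np.array([[np.cos(a),-np.sin(a)],[np.sin(a),np.cos(a)]])
f=lambda u,v,z:at_z('wrist',(v,u),z)[:2]
for n,q in dict(trayFL=(252,179,.052),trayFR=(379,181,.052),trayBL=(250,38,.052),trayBR=(384,40,.052),plateFL=(174,213,.012),plateFR=(586,218,.012),stopL=(252,18,.037),stopR=(382,20,.037),railL=(250,190,.03),railM=(378,192,.03),railM2=(394,192,.03)).items():
    print(n,f(*q), 'rel tool', R.T@(f(*q)-p[:2]))
E
```

```text
trayFL [0.5373 0.0406] rel tool [0.0428 0.0528]
trayFR [ 0.5144 -0.0632] rel tool [ 0.0411 -0.0535]
trayBL [0.6402 0.0161] rel tool [0.1486 0.0493]
trayBR [ 0.6185 -0.0833] rel tool [ 0.1472 -0.0524]
plateFL [0.5187 0.1303] rel tool [0.0067 0.137 ]
plateFR [ 0.4337 -0.2612] rel tool [ 0.0015 -0.2636]
stopL [0.6579 0.0127] rel tool [0.1666 0.0495]
stopR [ 0.6361 -0.0872] rel tool [ 0.1651 -0.0527]
railL [0.527  0.0489] rel tool [0.031  0.0589]
railM [ 0.502  -0.0641] rel tool [ 0.0292 -0.0568]
railM2 [ 0.4991 -0.0783] rel tool [ 0.0292 -0.0713]
```

```bash
python3 -m inch '0 0 0.045 0 0.03; 0 0 0.09 0 0.03; 0 0 0.135 0 0.03; 0 0 0.158 0 0.03; 0 0 0.158 0 0.03' && python3 -m inch '0.012 0 0 0 0.03; 0.022 0 0 0 0.03; 0.028 0 0 0 0.03; 0.032 0 0 0 0.03; 0.035 0 0 0 0.03'
```

```text
clock: 4.55
position: [0.4837, -0.0025, 0.2148]
ee_rot: [3.124, -0.317, -0.007]
force: [0.2, 0.2, -0.8]
width: 0.329
gripper_force: 0.0
clock: 5.05
position: [0.5192, -0.0086, 0.2172]
ee_rot: [3.126, -0.316, 0.0]
force: [-1.6, 0.2, 2.0]
width: 0.329
gripper_force: 1.2
```

Contact expected about now; push on in small steps.

```bash
python3 -m inch '0.004 0 0 0 0.03; 0.008 0 0 0 0.03; 0.011 0 0 0 0.03; 0.014 0 0 0 0.03; 0.016 0 0 0 0.03'; python3 -m inch '0.002 0 0 0 0.03; 0.004 0 0 0 0.03; 0.005 0 0 0 0.03; 0.006 0 0 0 0.03; 0.006 0 0 0 0.03'
```

```text
clock: 5.55
position: [0.535, -0.0117, 0.2167]
ee_rot: [3.126, -0.316, 0.0]
force: [-2.3, 0.5, 1.7]
width: 0.326
gripper_force: 1.2
clock: 6.05
position: [0.5408, -0.013, 0.2167]
ee_rot: [3.126, -0.316, 0.0]
force: [-0.9, 0.2, -1.0]
width: 0.328
gripper_force: 0.3
```

```bash
for i in 1 ; do python3 -m inch '0.001 0 0 0 0.03; 0.002 0 0 0 0.03; 0.002 0 0 0 0.03'; python3 -m inch '0.001 0 0 0 0.03; 0.002 0 0 0 0.03; 0.002 0 0 0 0.03';done
```

```text
clock: 6.35
position: [0.5416, -0.013, 0.2165]
ee_rot: [3.125, -0.315, -0.004]
force: [-6.0, 1.4, 4.0]
width: 0.328
gripper_force: 3.2
clock: 6.65
position: [0.5423, -0.0131, 0.2163]
ee_rot: [3.125, -0.314, -0.009]
force: [-11.7, 3.6, 9.3]
width: 0.327
gripper_force: 6.1
```

Force climbs to 12 N with the tool stalled: the stop is reached. I'll press slightly more, back off, rise, and check.

```bash
python3 -m inch '0.002 0 0 0 0.03; 0.002 0 0 0 0.03; 0.002 0 0 0 0.03'; python3 -m inch '-0.01 0 0 0 0.03; -0.03 0 0 0 0.03; -0.06 0 0 0 0.03; -0.06 0 -0.04 0 0.03; -0.06 0 -0.09 0 0'; python3 -m inch '0 0 -0.05 0 0; 0 0 -0.07 0 0; 0 0 -0.07 0 0; 0 0 -0.07 0 0'
python3 - <<'E'
from h import *
np.set_printoptions(precision=4,suppress=True)
s=arm.observe();print(s['position'],s['ee_rot'],s['joints'])
save('wrist','w2.png')
E
```

```text
clock: 6.95
position: [0.543, -0.0131, 0.216]
ee_rot: [3.125, -0.314, -0.014]
force: [-17.2, 4.1, 12.9]
width: 0.326
gripper_force: 8.9
clock: 7.45
position: [0.4863, -0.002, 0.3063]
ee_rot: [3.125, -0.314, -0.006]
force: [2.1, -0.2, 0.4]
width: 0.278
gripper_force: 0.0
clock: 7.85
position: [0.4877, -0.0022, 0.3768]
ee_rot: [3.125, -0.316, 0.003]
force: [-0.7, 0.4, -0.4]
width: 0.004
gripper_force: 0.0
[ 0.4877 -0.0022  0.3768] [ 3.1255 -0.3161  0.0026] [ 0.1679  0.2659 -0.3334  1.9156  0.1048  0.975  -1.9858]
```

View pics/w2.png

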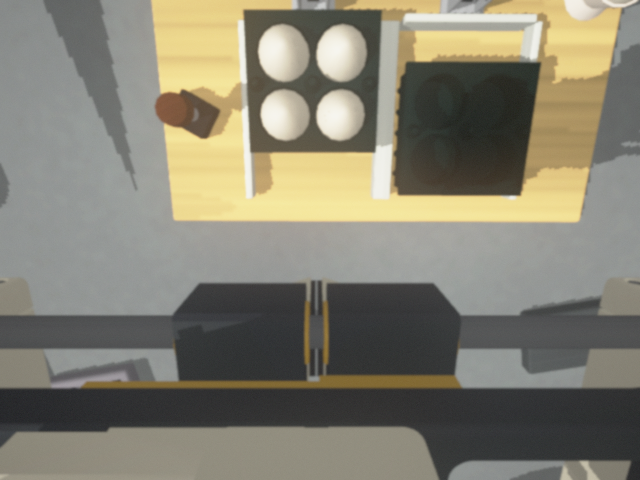

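The picture shows the full tray square (rows 10–152), its rim now covering the stop: home. The empty tray is unmoved. Now I fly over the lever to behind its ball.

```bash
python3 -m inch '0.045 0 0 0 0; 0.09 0 0 0 0; 0.135 0 0 0 0; 0.18 0 0 0 0; 0.22 0 0 0 0'; python3 -m inch '0.04 0 0 0 0; 0.057 0 0 0 0; 0.057 0 0 0 0; 0.057 0 0 0 0'
python3 - <<'E'
from h import *
np.set_printoptions(precision=4,suppress=True)
s=arm.observe();print(s['position'],s['ee_rot'])
b=save('side','s2.png')[130:310,180:400];a=save('top','t2.png')[80:260,240:460]
cv2.imwrite('pics/c2.png',cv2.cvtColor(np.hstack([cv2.resize(a,(400,327)),cv2.resize(b,(400,327))]),4))
for c in('top','side'):
  for t in arm.place_of(c,'lever_left_tip')[:2]: print(c,t['conf'],t['point'],at_z(c,t['point'],.136)[:2])
  print('tip proj',proj(c,s['position']-[0,0,.178]))
E
```

```text
clock: 8.4
position: [0.7049, -0.0467, 0.374]
ee_rot: [3.125, -0.316, -0.004]
force: [0.6, 0.1, -0.4]
width: -0.001
gripper_force: 0.0
clock: 8.8
position: [0.7587, -0.0572, 0.3742]
ee_rot: [3.126, -0.315, -0.005]
force: [0.2, 0.8, 0.0]
width: 0.002
gripper_force: 0.0
[ 0.7587 -0.0572  0.3742] [ 3.1255 -0.3152 -0.0055]
top 0.66 [147.1, 336.9] [ 0.716  -0.0491]
tip proj (np.float64(122.85050475675396), np.float64(341.5661861194674))
tip proj (np.float64(159.33298096439492), np.float64(236.5149755660874))
```

View pics/c2.png

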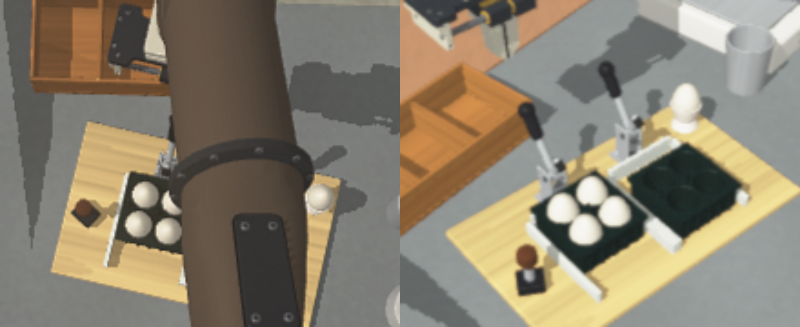

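Ball (side crop (526,108)) is in front of the fingertips (crop (505,45)), and the wooden box behind is low; descending behind the ball.

```bash
python3 -m inch '0 0 0.03 0 0; 0 0 0.06 0 0; 0 0 0.08 0 0; 0 0 0.08 0 0'; python3 -m inch '-0.008 0 0 0 0; -0.015 0 0 0 0; -0.02 0 0 0 0; -0.025 0 0 0 0'; python3 -m inch '-0.005 0 0 0 0; -0.01 0 0 0 0; -0.015 0 0 0 0; -0.02 0 0 0 0'
```

```text
clock: 9.4
position: [0.7575, -0.0575, 0.2936]
ee_rot: [3.125, -0.315, -0.009]
force: [-0.6, -0.0, 0.3]
width: 0.004
gripper_force: 0.0
clock: 9.8
position: [0.7361, -0.0527, 0.2999]
ee_rot: [-3.125, 0.316, -0.014]
force: [11.4, -1.8, 6.0]
width: 0.002
gripper_force: 6.1
clock: 10.2
position: [0.7173, -0.0482, 0.3012]
ee_rot: [-3.124, 0.316, -0.018]
force: [8.2, -0.8, 5.2]
width: 0.002
gripper_force: 3.7
```

```bash
python3 -m inch '-0.006 0 0.001 0 0; -0.012 0 0.002 0 0; -0.018 0 0.003 0 0; -0.024 0 0.003 0 0'; python3 -m inch '-0.006 0 0 0 0; -0.012 0 0 0 0; -0.018 0 0.00 0 0; -0.024 0 0.00 0 0'
```

```text
clock: 10.6
position: [0.6908, -0.0436, 0.294]
ee_rot: [3.126, -0.316, -0.0]
force: [1.1, 1.2, 0.1]
width: 0.006
gripper_force: 0.3
clock: 11.0
position: [0.6673, -0.0388, 0.2934]
ee_rot: [3.126, -0.316, -0.001]
force: [-0.0, 0.6, 0.6]
width: 0.007
gripper_force: 0.0
```

```bash
python3 -m inch '0.02 0 -0.01 0 0; 0.04 0 -0.04 0 0; 0.05 0 -0.08 0 0; 0.05 0 -0.12 0 0; 0.05 0 -0.14 0 0'
python3 - <<'E'
from h import *
v=np.load('jig.npy')
b=save('side','s3.png')[150:330,190:390]
cv2.imwrite('pics/c3.png',cv2.cvtColor(cv2.resize(b,(660,594),interpolation=2),4))
for n in('lever_left_tip','foot_left'):
  for t in arm.place_of('side',n)[:2]: print(n,t['conf'],t['point'],at_z('side',t['point'],.136 if 'tip' in n else .052))
print(proj('side',[.6737-.047,-.0402+.0096,.136]))
E
```

```text
clock: 11.5
position: [0.7173, -0.0488, 0.4377]
ee_rot: [-3.125, 0.316, -0.007]
force: [-0.2, 0.3, -0.2]
width: 0.003
gripper_force: 0.0
lever_left_tip 0.7 [216.3, 277.0] [ 0.61626486 -0.02205675  0.136     ]
foot_left 0.63 [236.1, 272.7] [ 0.64259495 -0.03113254  0.052     ]
(np.float64(212.00732847648672), np.float64(275.9157921379973))
```

View pics/c3.png

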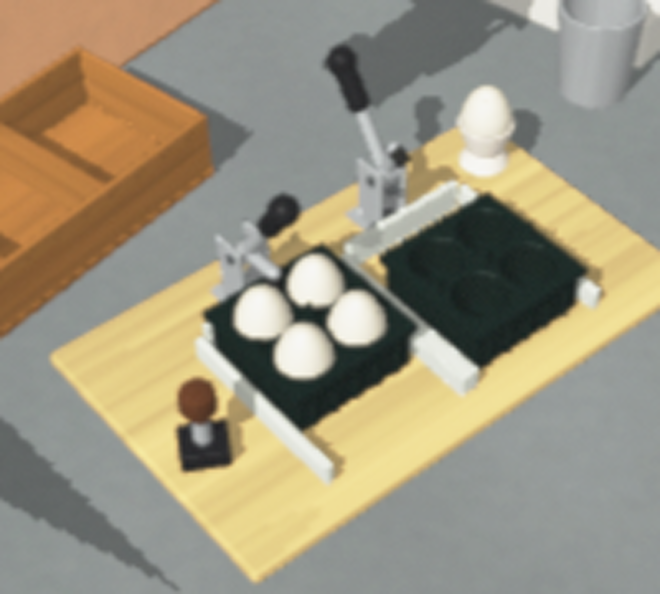

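Lever is over (ball at crop (283,212)) with the foot on the rim at the home edge; everything else is in place. I'll check the closing angle and seating from the wrist camera.

```bash
python3 -m inch '-0.045 0 0 0 0; -0.09 0 0 0 0; -0.135 0 0 0 0; -0.18 0 0 0 0; -0.18 0 0 0 0'
python3 - <<'E'
from h import *
np.set_printoptions(precision=4,suppress=True)
s=arm.observe();print(s['position'])
piv=np.array([.6737,-.0402,.062]);d=np.array([.9797,-.2008,0])
P=lambda q:piv+d*.088*np.sin(.576-q)+[0,0,.088*np.cos(.576-q)]
print('side open',np.round(proj('side',P(0)),1),'(191,250.2 seen)')
im=save('wrist','w3.png');arm_pts=[]
for c in('side','wrist'):
  if c=='side': arm.get_image('side')
  for q in(1.05,1.15,1.23): print(c,q,np.round(proj(c,P(q)),1))
  for n in('lever_left_tip','foot_left','tray_full'):
    for t in arm.place_of(c,n)[:1]: print(c,n,t['conf'],np.round(t['point'],1))
E
```

```text
clock: 12.15
position: [0.5347, -0.0115, 0.4318]
ee_rot: [3.124, -0.312, -0.011]
force: [1.3, -0.2, 0.0]
width: 0.004
gripper_force: 0.0
[ 0.5347 -0.0115  0.4318]
side open [189.5 249.6] (191,250.2 seen)
side 1.05 [208.6 273.6]
side 1.15 [212.  275.9]
side 1.23 [214.8 277.6]
side lever_left_tip 0.5 [216.5 276.4]
side foot_left 0.79 [235.6 273.5]
side tray_full 0.86 [259.5 281.4]
wrist 1.05 [108.6 315.1]
wrist 1.15 [120.3 315.1]
wrist 1.23 [128.8 315.1]
wrist lever_left_tip 0.55 [112.1 312.4]
wrist foot_left 0.15 [158.5 215.8]
wrist tray_full 0.5 [113.8 313.7]
```

View pics/w3.png

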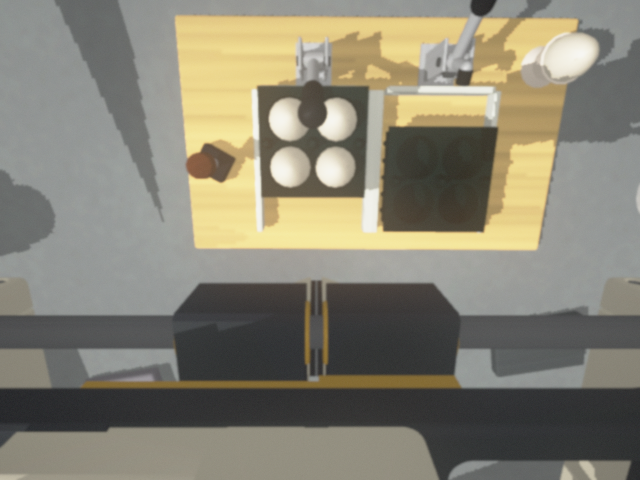

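Ball at (312,112), over the tray's back half; tray rows 86–197, its rim over the stop. A last numeric check of its position on the plate.

```bash
python3 - <<'E'
from h import *
a=-.203;d=np.array([np.cos(a),np.sin(a)])
f=lambda u,v,z:round(float(d@at_z('wrist',(v,u),z)[:2]),4)
pf=f(312,249,.012);print('plate front->back',f(330,16.5,.012)-pf,'tray front',f(312,197,.052)-pf-.115,'tray back',f(275,86,.052)-pf-.115, 'R stop top face',f(440,94,.037)-pf-.115)
E
```

```text
plate front->back 0.2393 tray front -0.048700000000000035 tray back 0.0548 R stop top face 0.050099999999999964
```

```bash
python3 -c "
from cell import arm
print(arm.sign_off())"
```

```text
the job is handed in; nothing more can be done
None
```

The full tray, in the left bay, was pushed home until it stalled against the stop, and its lever was snapped over so the foot holds the rim; the job is handed in, with the empty tray, its lever and everything else I could see left where they were.

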